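Turn the vial rotator until its vial points straight up

ROBOT

A 6-joint arm with a two-finger parallel gripper is mounted at the origin on the work surface. World frame = base frame: x ahead of the robot, y to its left, z up, the work surface at z = 0. Lengths are in mm, angles in rad, forces in N, time in s.
With the tool pointing down it reaches from about 275 to 975 mm from the base axis. Payload 8.4 kg.
Tool frame: the origin (TCP) lies where the fingers leave the gripper's body, on its centre line; the fingertips stand 88 mm ahead of it and the grasp point (between the pads) lies env.pinch_z ahead of it (env.pinch_z is the distance from the TCP to the grasp point, in mm); z points along the fingers, y is the direction in which the jaws open and shut (so a half turn about z gives the same grasp; the last joint's range is limited). The gripper opens to 92 mm and grips with 3 to 60 N. Pads are 20 mm wide; open, the fingers measure 128 mm over their backs; the gripper's body (75 mm by 189 mm) begins 69 mm behind the grasp point.
Start: joints at [1.198, 0.353, 1.633, -0, 1.155, -0.002], TCP at [226.475, 582.527, 302.683] pointing down, gripper open.
Joint ranges: [-2.63, 2.63], [-0.92, 2.1], [0.06, 2.66], [-1.3, 4.44], [0, 2.69], [-3.02, 3.02]. Speed limits (rad/s): [2.22, 2.22, 2.79, 3.14, 3.14, 3.14].

INTERFACE

Orientations are given as a rotation vector (axis times angle).
In Python, from rig import env, optics gives the robot as it stands.
- The arm moves only by the tool servo_tool, never from a script. Its argument "targets" is text: rows parted by semicolons, each of 4 numbers parted by spaces: the shift along the tool's x, y, z in units of 30 mm (1.0 is 30 mm), then the turn about the tool's z in units of 5 degrees (1.0 is 5 degrees). A call has 1 to 5 rows; each row shifts and turns the commanded pose from where the row before left it, along the tool's axes as they then stand; what a row does not reach is not made up. A row lasts 1/12 s, in which the tool goes at most 41.7 mm and 7.16 degrees, less where a joint would pass 70% of its speed; a pose out of reach is approached as far as the arm can. A call is refused whole if a number of a shift passes 1 or a number of a turn 1, either way. A call with a gripper value outside its range is refused whole. "claw" is the opening, from 0 (shut) to 1 (fully open), set as the call begins (left out, the last holds). The fingers move at their own pace and stop on an object; the grip force is fixed at half the most. Time passes only in rows, so rows that do not move let the fingers close. It gives the time, the measured TCP pose, the force and the opening at its end, in the units of the state.
- env.get_state(): the state, without advancing time (a new reading comes with each control period).
- optics.camera(name): name is "side" or "top"; returns a dict with "frame" (384x512x3 uint8, blue, green, red), "range_z" (384x512 float32, mm along the optical axis (not along the pixel's ray), 0 where there is no reading), "fx", "fy", "cx", "cy" (pixels), "D" ([k1, k2, p1, p2, k3] as OpenCV has them; the pictures are not rectified), "xyz" and "orientation" of the camera in the world. Camera axes: x right, y up, looking along -z (the intrinsics and any distortion apply to the point x, -y, -z); pixel columns grow to the right and rows downward; lengths in mm; the calibration is good to about 2 mm. A picture is of the moment at which its call begins.
- env.sign_off(): hands the job in, once; it reports no verdict.
The state is a dict: "time_s": time; "q": joint angles; "qd": joint speeds; "joint_efforts": joint torques, N m; "ee_pos": TCP position; "ee_rot": TCP orientation; "ft_force": force on the tool from outside, world axes, zero at the start; "moment": the same for the moment, N m; "opening": opening from 0.0 (shut) to 1.0 (fully open).
Only numpy, scipy, OpenCV 4.12 (cv2) and the standard library are available. Lean on these libraries where they do the work, as an engineer would, in place of code of your own. Each camera call takes 0.05 s, during which the arm holds its last target.

TASK

On the bench stands a sample rotator, a spoked wheel on a horizontal shaft with one glass vial clipped to it. Turn the wheel by pushing its bare spokes one after another with the fingertips, without ever spinning it fast, until the vial points straight up, cap on top, then let go. Do not touch the vial itself, and leave the flask, the bottle and the red cap standing where they are.

Things in the scene. Friction and masses are not known exactly. Their poses are not given: they have to be found in the camera images.
- rotator: fixed cream stand: box 110 x 110 mm, 180 mm high. Origin on the bench straight below the wheel's hub, in the wheel's plane (the stand's y-z plane). Its x axis is the wheel's shaft, pointing from box to wheel: the box lies 45 to 155 mm, its low foot (160 mm wide, 20 mm high) 40 to 190 mm, on the -x side of the wheel's plane. z is up.
- rotor_hub (a point): centre of the wheel, 170 mm above the bench, axes as the stand's. 5 arms 72 degrees apart: one carries the vial, 4 are bare round spokes 12 mm thick, ending in a ball of 20 mm diameter centred 130 mm from the hub. A round rim of 64 mm outer radius joins them; the spokes stick out past it. Everything on the wheel lies within 13 mm of its plane.
- vial_cap (a point): centre of the outer face of the vial's white cap, 154 mm from the hub and turning with the wheel; its z axis points outwards along the vial's arm, its x axis along the shaft. The job is done when this z axis points straight up.
- vial: brown glass vial 24 mm in diameter with a white cap of 25 mm, 68 mm long in all, clipped to the wheel and pointing outwards; origin at the centre of its bottom, 86 mm from the hub, z along its length towards the cap. Not to be touched.
- rotor (a joint): wheel angle about the stand's x axis (rad): 0 = vial straight up, pi/2 = towards the stand's -y, pi = down, 3/2 pi = towards +y. Turns both ways without stops, whole turns do not matter. Starts between 1.75 and 4.53. Dry friction, 2 N at 100 mm from the hub: it stays where it is left. Pushing a spoke down on the +y side lowers the value, on the -y side raises it.
- flask: small glass volumetric flask with a thin neck, 72 mm wide, 130 mm high, upright, loose; origin at the centre of its underside. Not to be moved.
- reagent_bottle: closed white plastic bottle with a blue cap, 68 mm in diameter, 150 mm high, upright, loose; origin at the centre of its underside. Not to be moved.
- red_cap: red plastic bottle cap, 32 mm in diameter, 14 mm high, lying flat on the bench, loose; origin at the centre of its underside. Not to be moved.

How it is judged (in metres and radians):
At the end, for the whole second after the job is handed in: The vial's arm points straight up within 0.12 rad (7 degrees), the wheel stands still (under 0.05 rad/s), and the flask, bottle and red cap are within 20 mm of where they were (angle between vial_cap's own z axis and vertical below 0.12 rad and velocity of joint rotor between -0.05 and 0.05 rad/s and distance of each of flask, reagent_bottle, red_cap from where it was at the start of the episode below 0.02 m); the robot touches nothing.
It fails at once if the vial is touched (over 0.5 N) (contact force between vial and the fingers above 0.5 N or contact force between vial and the arm above 0.5 N).
It fails at once if the wheel is spun fast (over 4 rad/s) (velocity of joint rotor above 4 rad/s or velocity of joint rotor below -4 rad/s).
It fails at once if the flask, bottle or red cap is moved by more than 20 mm, lifted or tipped (distance of any of flask, reagent_bottle, red_cap from where it was at the start of the episode above 0.02 m or angle between any of flask, reagent_bottle, red_cap's own z axis and vertical above 0.25 rad).
It also fails if it takes over 64 s, if anything falls off the work surface, if the arm or the gripper's body presses on something with over 40 N, if the wrist force passes 120 N, or if a joint passes its speed limit or range.

## Working session

There is one attempt and no reset: what is moved stays moved. The work goes in short steps, Python scripts to look and compute and a tool call to move; the robot and the scene stay as the last step left them, time stands still between calls to the robot, and variables do not carry over. Pictures are saved under pics/ and viewed, and the job is handed in when it is done.

Besides the shell and the picture viewer there is one more tool, called after "Emit:" in YAML: its name, and indented under it one key for each argument. servo_tool: Moves the arm, as the interface text tells. Its arguments: {"type":"object","properties":{"targets":{"type":"string"},"claw":{"type":"number"}},"required":["targets"]}

```bash
ls; mkdir -p pics
cat > h.py <<'E'
import numpy as np, cv2
from scipy.spatial.transform import Rotation as R
from rig import env, optics
def cam(n):
    c=optics.camera(n); return c
def rot(o):
    o=np.array(o,float)
    return o if o.shape==(3,3) else (R.from_rotvec(o).as_matrix() if o.size==3 else R.from_quat(o).as_matrix())
def px(c,u,v,z=None):
    K=np.array([[c['fx'],0,c['cx']],[0,c['fy'],c['cy']],[0,0,1.]])
    p=cv2.undistortPoints(np.array([[[u,v]]],float),K,np.array(c['D'],float))[0,0]
    if z is None: z=float(c['range_z'][int(round(v)),int(round(u))])
    return np.array(c['xyz'])+rot(c['orientation'])@np.array([p[0]*z,-p[1]*z,-z])
def proj(c,P):
    q=rot(c['orientation']).T@(np.array(P,float)-np.array(c['xyz'])); q=q*[1,-1,-1]
    K=np.array([[c['fx'],0,c['cx']],[0,c['fy'],c['cy']],[0,0,1.]])
    return cv2.projectPoints(q.reshape(1,3),np.zeros(3),np.zeros(3),K,np.array(c['D'],float))[0].ravel()
E
python3 - <<'E'
from h import *
import pickle
for n in("side","top"):
    c=cam(n); pickle.dump(c,open(n+'0.pkl','wb')); cv2.imwrite(f'pics/{n}0.png',c['frame']); print(n,c['xyz'],c['orientation'],c['fx'],c['D'])
s=env.get_state();print(s, env.pinch_z)
E
```

```text
pics
side [ 449.12190117 -602.58121755  892.90656798] [ 0.7209681  -0.06348355 -0.11740453] 399.83480273573383 [0.02659503 0.         0.         0.         0.        ]
top [ 409.92822724   18.33763659 1259.00619874] [ 0.11012116 -0.09438579 -1.55962535] 384.12084484219554 [-0.10748884  0.          0.          0.          0.        ]
{'time_s': 0.1, 'q': array([ 1.19763225e+00,  3.53585490e-01,  1.63406810e+00,  2.60765994e-05,
        1.15520901e+00, -2.43674959e-03]), 'qd': array([-0.0005664 , -0.00093887, -0.00351645, -0.00088553,  0.00073819,
        0.00081504]), 'joint_efforts': array([-3.74809215e-04, -5.94909811e+01, -3.34931803e+01,  6.99037942e-02,
        1.84481515e-02, -2.37042394e-05]), 'ee_pos': array([226.32291469, 582.21260678, 302.03101152]), 'ee_rot': array([-5.78976169e-01, -3.08751523e+00,  1.95258879e-03]), 'ft_force': array([ 1.36334845, -0.15589556,  0.19517195]), 'moment': array([-0.00888125,  0.01682598, -0.01587984]), 'opening': 1.0005227656021198} 69.4
```

View pics/side0.png

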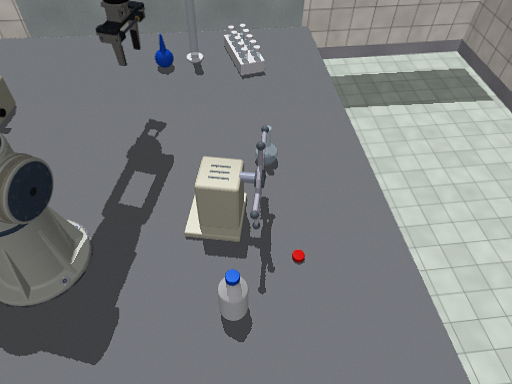

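View pics/top0.png

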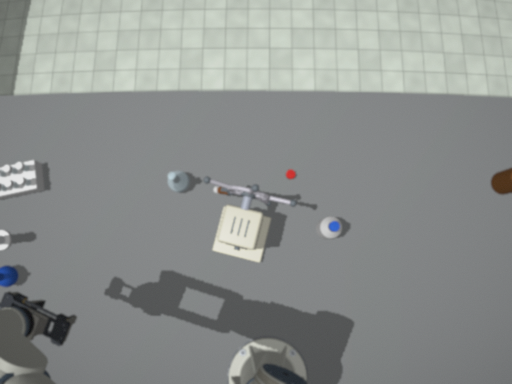

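Run:
```python
import pickle,cv2
t=pickle.load(open('top0.pkl','rb'));s=pickle.load(open('side0.pkl','rb'))
cv2.imwrite('pics/t1.png',cv2.resize(t['frame'][150:280,150:350],None,fx=4,fy=4,interpolation=cv2.INTER_CUBIC))
cv2.imwrite('pics/s1.png',cv2.resize(s['frame'][110:250,180:320],None,fx=4,fy=4,interpolation=cv2.INTER_CUBIC))
```

```text
(no output)
```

View pics/t1.png

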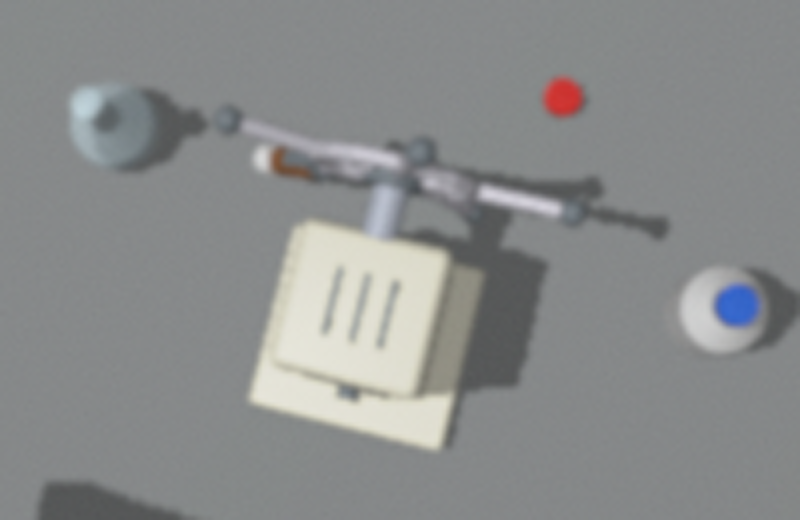

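View pics/s1.png

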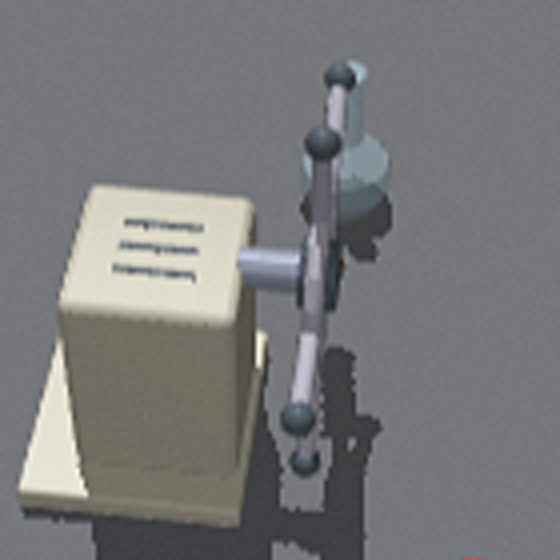

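Run:
```python
from h import *
import pickle
t=pickle.load(open('top0.pkl','rb'));s=pickle.load(open('side0.pkl','rb'))
def T(u,v,n=''):print('T',n,np.round(px(t,150+u/4,150+v/4),1))
def S(u,v,n=''):print('S',n,np.round(px(s,180+u/4,110+v/4),1))
for a in [(229,119),(572,212),(422,150),(264,158),(390,200),(300,228),(442,252),(412,390),(280,360),(82,104),(563,97),(738,305),(115,128)]:T(*a,a)
for a in [(340,76),(322,144),(298,418),(305,462),(275,262)]:S(*a,a)
```

```text
T (229, 119) [591.2 166.  239.8]
T (572, 212) [534.6 -68.5 199.5]
T (422, 150) [560.2  34.2 308.1]
T (264, 158) [588.9 160.8  80.8]
T (390, 200) [544.3  58.6 180.9]
T (300, 228) [524.2 122.3 177.7]
T (442, 252) [507.8  21.5 179.6]
T (412, 390) [410.9  41.7 176.2]
T (280, 360) [430.8 134.4 179.2]
T (82, 104) [621.2 293.1 131.9]
T (563, 97) [652.  -76.7  12.9]
T (738, 305) [ 473.9 -193.5  146.3]
T (115, 128) [614.6 282.2  64.4]
S (340, 76) [592.2 164.  236.3]
S (322, 144) [559.5  31.2 303.1]
S (298, 418) [535.2 -70.2 194.5]
S (305, 462) [551.5  -3.2  59.6]
S (275, 262) [539.   62.3 179.3]
```

```bash
cat >> h.py <<'E'
from scipy.optimize import least_squares
def center(c,u,v,r=10):
    p=px(c,u,v); d=p-np.array(c['xyz']); return p+r*d/np.linalg.norm(d)
E
python3 - <<'E'
from h import *
import pickle
t=pickle.load(open('top0.pkl','rb'));s=pickle.load(open('side0.pkl','rb'))
obs=[]
for (u,v),k in [((229,119),0),((422,150),1),((572,212),2)]: obs.append((center(t,150+u/4,150+v/4),k))
for (u,v),k in [((340,76),0),((322,144),1),((298,418),2),((305,462),3)]: obs.append((center(s,180+u/4,110+v/4),k))
def f(p):
    x,y,yaw,e=p; Y=np.array([-np.sin(yaw),np.cos(yaw),0])
    o=[]
    for P,k in obs:
        a=e+k*np.radians(72); o.append(np.array([x,y,170])+130*(Y*np.cos(a)+np.array([0,0,np.sin(a)]))-P)
    return np.concatenate(o)
r=least_squares(f,[565,55,-.235,.48]);print(r.x,np.degrees(r.x[2:])); print(np.round(r.fun.reshape(-1,3),1))
e=r.x[3]-np.radians(72)
print('vial value deg',np.degrees(e)-90, 'rem',180-np.degrees(e)-90)
E
```

```text
[ 5.66291301e+02  5.81079681e+01 -2.38181774e-01  4.87007434e-01] [-13.64681039  27.90347056]
[[ 0.5  2.4  0.8]
 [-0.7  2.  -0.1]
 [ 0.1  2.4 -1.3]
 [-0.2 -1.8  1. ]
 [ 0.2 -2.1  1.8]
 [-0.2 -2.8  1.8]
 [ 0.3 -0.1  1.8]]
vial value deg -134.09652943987814 rem 134.09652943987814
```

Emit:
servo_tool:
  targets: "0 0 -1 0;0 0 -1 0;0 0 -1 0;0 0 -1 0;-0.3 -0.3 -0.5 0"
  claw: 0

```text
time_s: 0.52
ee_pos: [231.4, 572.3, 441.0]
ee_rot: [0.577, 3.088, 0.007]
ft_force: [-0.3, -0.2, 0.6]
opening: 0.659
```

Emit:
servo_tool:
  targets: "-0.8 -0.7 0 0;-0.8 -0.7 0 0;-0.8 -0.7 0 0;-0.8 -0.7 0 0;-0.8 -0.7 0 0"

```text
time_s: 0.93
ee_pos: [305.7, 427.1, 436.7]
ee_rot: [-0.579, -3.088, 0.002]
ft_force: [0.3, -0.9, -0.1]
opening: 0.295
```

Emit:
servo_tool:
  targets: "-0.8 -0.7 0 0;-0.8 -0.7 0 0;-0.8 -0.7 0 0;-0.8 -0.7 0 0;0 0 0 0"

```text
time_s: 1.35
ee_pos: [365.7, 311.7, 436.9]
ee_rot: [0.583, 3.086, -0.004]
ft_force: [0.3, 0.5, 1.4]
opening: 0.002
```

Emit:
servo_tool:
  targets: "0 0 0 1;0 0 0 1;0 0 0 1;0 0 0 1;0 0 0 1"

```text
time_s: 1.77
ee_pos: [364.0, 315.8, 436.8]
ee_rot: [-1.24, -2.886, 0.002]
ft_force: [-0.8, -0.5, 0.6]
opening: 0.003
```

Emit:
servo_tool:
  targets: "0 0 0 1;0 0 0 1;0 0 0 1;0 0 0 1;0 0 0 1"

```text
time_s: 2.18
ee_pos: [364.0, 315.9, 436.8]
ee_rot: [-1.835, -2.55, 0.002]
ft_force: [0.4, -0.3, 0.1]
opening: 0.007
```

Emit:
servo_tool:
  targets: "0 0 0 1;0 0 0 1;0 0 0 1;0 0 0 1;0 0 0 1"

```text
time_s: 2.6
ee_pos: [364.0, 315.9, 436.7]
ee_rot: [2.344, 2.092, -0.002]
ft_force: [0.2, -0.5, 0.2]
opening: 0.004
```

```bash
cat >> h.py <<'E'
HUB=np.array([566.3,58.1,170]);YAW=-0.2382
XS=np.array([np.cos(YAW),np.sin(YAW),0]);HS=np.array([np.sin(YAW),-np.cos(YAW),0]);Z=np.array([0,0,1.])
def where():
    s=env.get_state(); M=R.from_rotvec(s['ee_rot']).as_matrix(); tip=s['ee_pos']+88*M[:,2]; d=tip-HUB
    return s,M,np.array([d@XS,d@HS,d@Z])
def pt(phi,r=105,gap=0):
    p=np.radians(phi);u=np.array([np.sin(p),np.cos(p)]);n=np.array([-np.cos(p),np.sin(p)])
    q=r*u+(6+10*np.cos(p)+gap)*n; return np.array([0,q[0],q[1]])
def units(a,b,M):
    d=(b[0]-a[0])*XS+(b[1]-a[1])*HS+(b[2]-a[2])*Z; return np.round(M.T@d/30,2)
def rep():
    s,M,w=where(); print('t',s['time_s'],'tip s,h,z',np.round(w,1),'F',np.round(s['ft_force'],1))
    ang=np.degrees(np.arctan2(M[1,1],M[0,1])); print('tool y yaw',ang,'target',np.degrees(YAW),'toolx.HS',M[:,0]@HS)
    return s,M,w
E
python3 - <<'E'
from h import *
s,M,w=rep()
for phi in (-10,0,20,40,60,75): print(phi,np.round(pt(phi),1))
g=np.array([0,-60,w[2]]);print(units(w,g,M))
E
```

```text
t 2.6 tip s,h,z [-257.5 -202.7  178.7] F [ 0.2 -0.5  0.2]
tool y yaw -6.492883947436839 target -13.64785468001621 toolx.HS -0.9922122182355443
-10 [  0.  -33.8 100.7]
0 [  0. -16. 105.]
20 [  0.   21.4 103.9]
40 [ 0.  57.  89.2]
60 [ 0.  85.4 62. ]
75 [ 0.  99.2 35.5]
[-5.79  7.92 -0.  ]
```

Emit:
servo_tool:
  targets: "0 0 0 0.7;0 0 0 0.73;-0.5 0.8 0 0;-0.5 0.8 0 0;-0.5 0.8 0 0"

```text
time_s: 3.02
ee_pos: [424.0, 255.0, 436.9]
ee_rot: [-2.464, -1.949, 0.002]
ft_force: [0.2, 0.1, 0.2]
opening: 0.009
```

Emit:
servo_tool:
  targets: "-0.5 0.9 0 0;-0.5 0.9 0 0;-0.5 0.9 0 0;-0.5 0.9 0 0;-0.5 0.9 0 0"

```text
time_s: 3.43
ee_pos: [538.4, 150.2, 436.8]
ee_rot: [-2.465, -1.947, 0.002]
ft_force: [1.0, -0.4, -0.3]
opening: 0.009
```

Emit:
servo_tool:
  targets: "-0.5 0.8 0 0;-0.5 0.6 0 0;0 0 0 0;0 0 0 0"

```text
time_s: 3.77
ee_pos: [571.7, 111.9, 436.5]
ee_rot: [-2.467, -1.944, 0.003]
ft_force: [-0.8, 0.4, -0.7]
opening: 0.004
```

Run:
```python
from h import *
s,M,w=rep()
print(units(w,np.array([0,-30,105]),M))
```

```text
t 3.7667 tip s,h,z [ -7.6 -53.5 178.5] F [-0.8  0.4 -0.7]
tool y yaw -13.516735439124318 target -13.64785468001621 toolx.HS -0.9999971728462554
[-0.78  0.26  2.45]
```

Emit:
servo_tool:
  targets: "0 0.25 0.5 0;0 0 0.7 0;0 0 0.7 0;0 0 0.55 0;-0.5 0 0 0"

```text
time_s: 4.18
ee_pos: [573.5, 98.5, 360.3]
ee_rot: [-2.46, -1.948, 0.007]
ft_force: [0.3, -0.3, -0.5]
opening: 0.007
```

Run:
```python
from h import *
s,M,w=rep()
for p in range(10,80,5): print(p,np.round(pt(p),1),units(pt(p-5),pt(p),M))
```

```text
t 4.1833 tip s,h,z [ -3.  -40.8 102.3] F [ 0.3 -0.3 -0.5]
tool y yaw -13.256252371918114 target -13.64785468001621 toolx.HS -0.9999759809642681
10 [  0.    2.6 106.2] [-0.31 -0.   -0.01]
15 [  0.   12.1 105.5] [-0.31 -0.    0.02]
20 [  0.   21.4 103.9] [-0.31 -0.    0.05]
25 [  0.   30.7 101.5] [-0.31 -0.    0.08]
30 [ 0.  39.8 98.3] [-0.3  -0.    0.11]
35 [ 0.  48.6 94.2] [-0.29 -0.    0.14]
40 [ 0.  57.  89.2] [-0.28 -0.    0.16]
45 [ 0.  65.  83.5] [-0.27 -0.    0.19]
50 [ 0.  72.4 77. ] [-0.25 -0.    0.22]
55 [ 0.  79.3 69.8] [-0.23 -0.    0.24]
60 [ 0.  85.4 62. ] [-0.2   0.    0.26]
65 [ 0.  90.8 53.6] [-0.18  0.    0.28]
70 [ 0.  95.4 44.8] [-0.15  0.    0.3 ]
75 [ 0.  99.2 35.5] [-0.12  0.    0.31]
```

Emit:
servo_tool:
  targets: "-0.4 0 0 0;-0.4 0 0 0;-0.3 0 0 0;-0.3 0 0 0;0 0 0 0"

```text
time_s: 4.6
ee_pos: [565.8, 54.0, 365.2]
ee_rot: [2.466, 1.945, 0.002]
ft_force: [0.4, 0.4, 1.3]
opening: 0.006
```

Run:
```python
from h import *
s,M,w=rep()
```

```text
t 4.6 tip s,h,z [  0.6   4.1 107.2] F [0.4 0.4 1.3]
tool y yaw -13.479233547231571 target -13.64785468001621 toolx.HS -0.9999956536176451
```

Emit:
servo_tool:
  targets: "-0.3 0 0.02 0;-0.3 0 0.06 0;-0.3 0 0.1 0;-0.3 0 0.12 0;0 0 0 0"

```text
time_s: 5.02
ee_pos: [557.0, 19.0, 354.3]
ee_rot: [2.466, 1.946, -0.002]
ft_force: [0.5, 0.3, -0.6]
opening: 0.005
```

Run:
```python
from h import *
s,M,w=rep()
c=cam('top');cv2.imwrite('pics/t2.png',cv2.resize(c['frame'][120:280,150:350],None,fx=4,fy=4));
c=cam('side');cv2.imwrite('pics/s2.png',cv2.resize(c['frame'][50:250,180:330],None,fx=3,fy=3));
```

```text
t 5.0167 tip s,h,z [ 0.2 40.3 96.3] F [ 0.5  0.3 -0.6]
tool y yaw -13.437782707589918 target -13.64785468001621 toolx.HS -0.9999925793134012
```

View pics/s2.png

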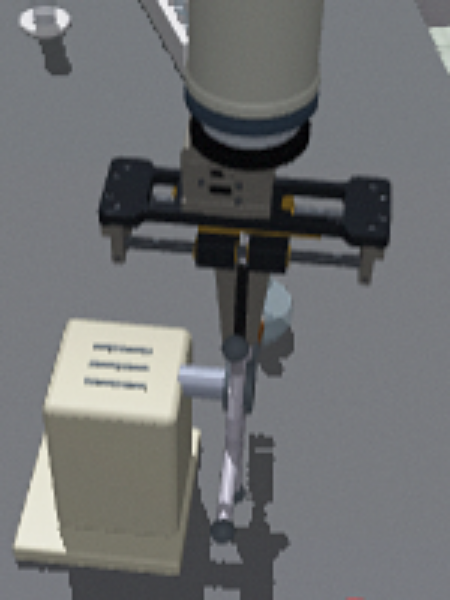

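View pics/t2.png

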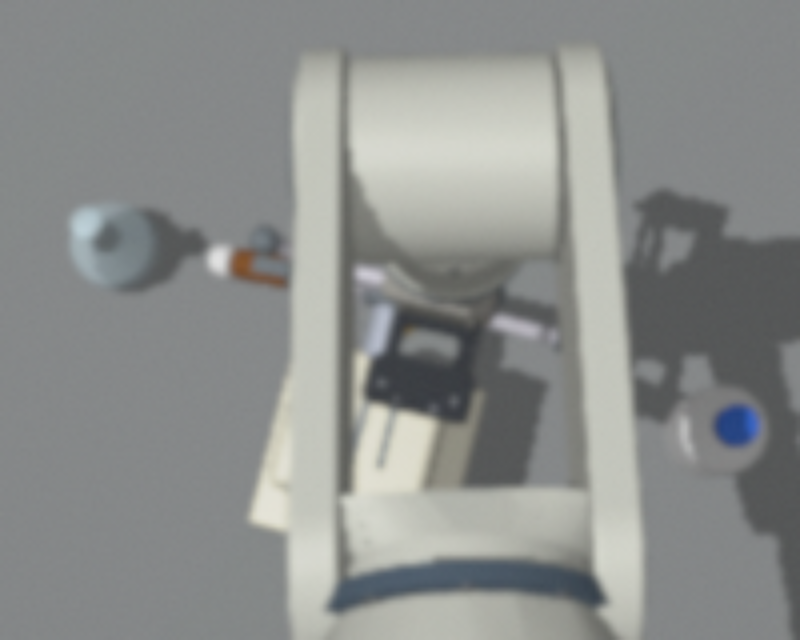

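Emit:
servo_tool:
  targets: "-0.3 0 0.12 0;-0.28 0 0.16 0;-0.27 0 0.19 0;-0.25 0 0.22 0;-0.23 0 0.24 0"

```text
time_s: 5.53
ee_pos: [548.2, -19.0, 326.6]
ee_rot: [2.466, 1.947, 0.0]
ft_force: [0.9, 3.0, 0.7]
opening: 0.006
```

Emit:
servo_tool:
  targets: "-0.2 0 0.26 0;-0.18 0 0.28 0;-0.15 0 0.3 0;-0.12 0 0.31 0;0 0 0 0"

```text
time_s: 5.95
ee_pos: [542.9, -37.9, 290.5]
ee_rot: [-2.464, -1.946, 0.004]
ft_force: [-1.2, -0.1, 0.5]
opening: 0.002
```

Run:
```python
from h import *
s,M,w=rep()
c=cam('side');cv2.imwrite('pics/s3.png',cv2.resize(c['frame'][50:250,180:330],None,fx=3,fy=3));
```

```text
t 5.95 tip s,h,z [-0.4 99.  32.5] F [-1.2 -0.1  0.5]
tool y yaw -13.411474611508083 target -13.64785468001621 toolx.HS -0.999990735014423
```

View pics/s3.png

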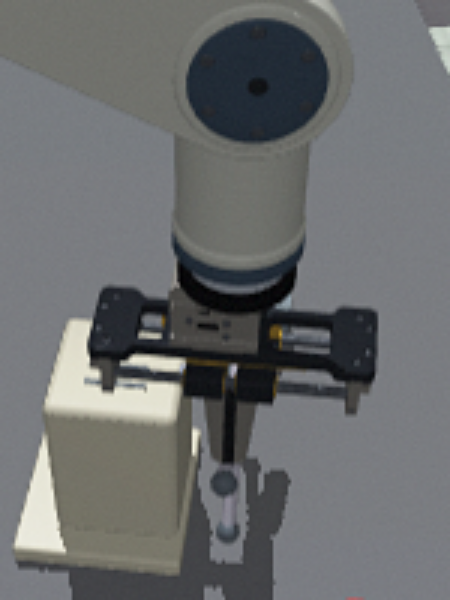

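Emit:
servo_tool:
  targets: "0 0 -0.6 0;0 0 -1 0;0 0 -1 0;0 0 -1 0;0 0 -1 0"

```text
time_s: 6.42
ee_pos: [543.7, -37.1, 432.5]
ee_rot: [2.465, 1.947, -0.001]
ft_force: [-0.3, 0.6, 1.0]
opening: 0.006
```

Emit:
servo_tool:
  targets: "0 0 -0.4 0;0.8 0 0 0;0.8 0 0 0;0.8 0 0 0;0.8 0 0 0"

```text
time_s: 6.83
ee_pos: [566.1, 57.1, 442.2]
ee_rot: [2.466, 1.947, -0.001]
ft_force: [0.4, -0.7, -1.0]
opening: 0.006
```

Emit:
servo_tool:
  targets: "0.8 0 0 0;0.8 0 0 0;0 0 0 0;0 0 0 0"

```text
time_s: 7.17
ee_pos: [577.1, 103.7, 441.8]
ee_rot: [-2.463, -1.95, 0.002]
ft_force: [-0.2, -0.5, -0.2]
opening: 0.004
```

Run:
```python
from h import *
s,M,w=rep()
print(units(w,np.array([0,-45,105]),M))
c=cam('side');cv2.imwrite('pics/s4.png',cv2.resize(c['frame'][50:250,180:330],None,fx=3,fy=3));
```

```text
t 7.1667 tip s,h,z [ -0.3 -46.8 183.8] F [-0.2 -0.5 -0.2]
tool y yaw -13.27011370818235 target -13.64785468001621 toolx.HS -0.9999777318706926
[-0.06  0.01  2.63]
```

View pics/s4.png

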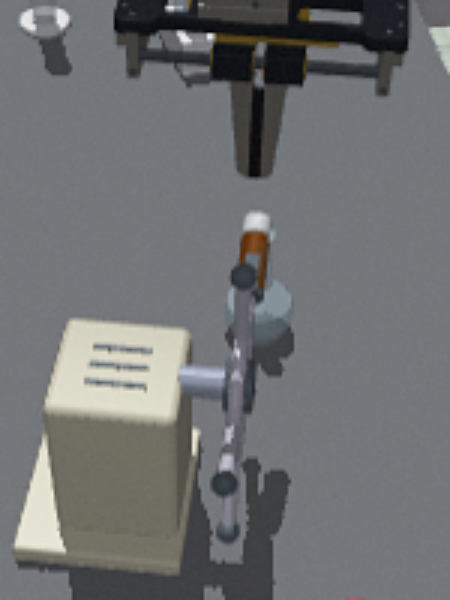

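Run:
```python
from h import *
c=cam('side')
for u,v in((261,142.3),(254.7,211)):
    d=center(c,u,v)-HUB; print(np.round([d@XS,d@HS,d@Z],1),np.degrees(np.arctan2(d@HS,d[2])))
```

```text
[ -0.7   9.1 127.1] 4.088300161023666
[ -0.2 126.9  30.4] 76.54357442394492
```

Emit:
servo_tool:
  targets: "0 0 0.6 0;0 0 0.7 0;0 0 0.7 0;0 0 0.6 0;0 0 0 0"

```text
time_s: 7.68
ee_pos: [575.6, 101.4, 361.2]
ee_rot: [-2.465, -1.944, 0.008]
ft_force: [0.1, -0.3, -0.5]
opening: 0.006
```

Emit:
servo_tool:
  targets: "-0.4 0 0 0;-0.4 0 0 0;-0.4 0 0 0;-0.35 0 0 0;-0.3 0 0.02 0"

```text
time_s: 8.1
ee_pos: [564.4, 47.5, 365.2]
ee_rot: [2.466, 1.946, 0.003]
ft_force: [1.0, 2.4, -0.0]
opening: 0.002
```

Emit:
servo_tool:
  targets: "-0.3 0 0.05 0;-0.3 0 0.08 0;-0.3 0 0.11 0;-0.29 0 0.14 0;-0.28 0 0.16 0"

```text
time_s: 8.52
ee_pos: [554.0, 5.3, 347.7]
ee_rot: [2.465, 1.947, 0.0]
ft_force: [0.5, 3.4, -0.5]
opening: 0.006
```

Emit:
servo_tool:
  targets: "-0.27 0 0.19 0;-0.25 0 0.22 0;-0.23 0 0.24 0;-0.1 0 0.13 0;0 0 0 0"

```text
time_s: 8.93
ee_pos: [547.7, -19.6, 323.4]
ee_rot: [-2.465, -1.946, 0.003]
ft_force: [0.5, 0.2, 0.9]
opening: 0.007
```

Run:
```python
from h import *
s,M,w=rep()
print(pt(60),pt(70),pt(72))
c=cam('side');cv2.imwrite('pics/s5.png',cv2.resize(c['frame'][50:250,180:330],None,fx=3,fy=3));
```

```text
t 8.9333 tip s,h,z [ 0.2 80.  65.4] F [0.5 0.2 0.9]
tool y yaw -13.426574754560216 target -13.64785468001621 toolx.HS -0.9999920269575205
[ 0.         85.4326674  62.02627944] [ 0.         95.44582654 44.76420882] [ 0.         97.05191722 41.09204977]
```

View pics/s5.png

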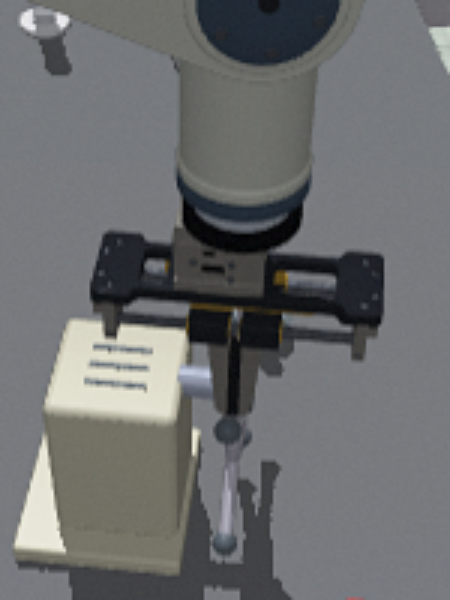

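Run:
```python
from h import *
c=cam('side')
for u,v in((180+228/3,50+431/3),(180+225/3,50+542/3)):
    d=center(c,u,v)-HUB; print(np.round([d@XS,d@HS,d@Z],1),np.degrees(np.arctan2(d@HS,d[2])))
```

```text
[1.000e-01 1.113e+02 7.100e+01] 57.48401859911084
[  0.   98.6 -83.4] 130.2335698868292
```

Emit:
servo_tool:
  targets: "-0.2 0 0.24 0;-0.18 0 0.26 0;-0.15 0 0.26 0;0 0 0 0;0 0 0 0"

```text
time_s: 9.45
ee_pos: [544.1, -34.7, 301.0]
ee_rot: [-2.465, -1.946, 0.002]
ft_force: [-0.1, 0.0, 0.2]
opening: 0.003
```

Run:
```python
from h import *
s,M,w=rep()
print(pt(70),pt(72))
c=cam('side');cv2.imwrite('pics/s6.png',cv2.resize(c['frame'][50:250,180:330],None,fx=3,fy=3));
```

```text
t 9.45 tip s,h,z [ 0.2 95.5 43. ] F [-0.1  0.   0.2]
tool y yaw -13.422135259933622 target -13.64785468001621 toolx.HS -0.9999919806927368
[ 0.         95.44582654 44.76420882] [ 0.         97.05191722 41.09204977]
```

View pics/s6.png

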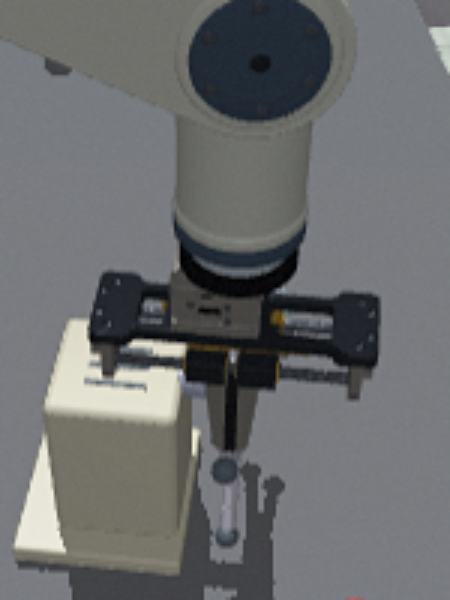

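Emit:
servo_tool:
  targets: "0 0 -0.4 0;0 0 -0.8 0;-0.3 0 -1 0;-0.8 0 -0.8 0;-0.8 0 -0.6 0"

```text
time_s: 9.92
ee_pos: [531.8, -89.7, 413.5]
ee_rot: [2.461, 1.948, 0.003]
ft_force: [1.2, -0.0, 0.0]
opening: 0.006
```

Emit:
servo_tool:
  targets: "-0.8 0 0 0;-0.8 0 0 0;-0.6 0 0 0;0 0 0 0;0 0 0 0"

```text
time_s: 10.33
ee_pos: [516.0, -154.3, 410.8]
ee_rot: [2.467, 1.945, 0.001]
ft_force: [-0.1, 0.1, -0.2]
opening: 0.005
```

Run:
```python
from h import *
s,M,w=rep()
c=cam('side');cv2.imwrite('pics/s7.png',cv2.resize(c['frame'][90:290,180:330],None,fx=3,fy=3));
c=cam('top');cv2.imwrite('pics/t7.png',cv2.resize(c['frame'][120:280,150:350],None,fx=4,fy=4));
```

```text
t 10.3333 tip s,h,z [  1.3 218.2 152.8] F [-0.1  0.1 -0.2]
tool y yaw -13.495616120574358 target -13.64785468001621 toolx.HS -0.9999964510032642
```

View pics/s7.png

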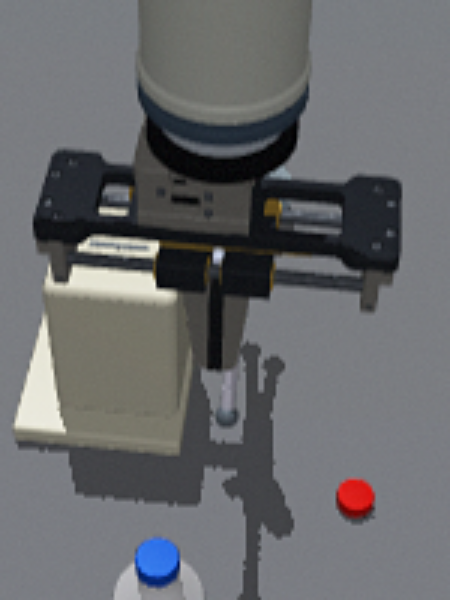

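View pics/t7.png

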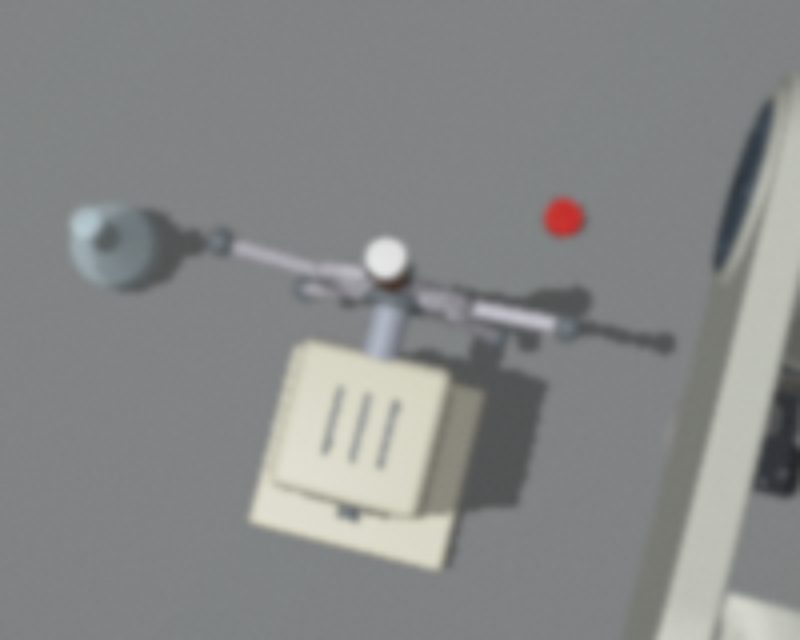

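Run:
```python
from h import *
c=cam('top')
for u,v,r,n in((386,258,0,'cap'),(219,241,10,'D'),(567,327,10,'A')):
    d=center(c,150+u/4,120+v/4,r)-HUB; print(n,np.round([d@XS,d@HS,d@Z],1),np.degrees(np.arctan2(d@HS,d[2])))
# predicted pixels
for a in (-4,-2,0,2,4):
    out=[]
    for r,o in((154,0),(130,72),(130,-72)):
        p=np.radians(a+o); q=(proj(c,HUB+r*(np.sin(p)*HS+np.cos(p)*Z))-[150,120])*4; out+=list(np.round(q))
    print(a,out)
```

```text
cap [ -0.4   1.9 151.4] 0.7214587472496821
D [  -0.2 -122.6   39.9] -71.98649372633062
A [  0.  125.8  41.3] 71.82771998980087
-4 [np.float64(366.0), np.float64(252.0), np.float64(560.0), np.float64(324.0), np.float64(216.0), np.float64(242.0)]
-2 [np.float64(375.0), np.float64(254.0), np.float64(562.0), np.float64(325.0), np.float64(217.0), np.float64(241.0)]
0 [np.float64(383.0), np.float64(256.0), np.float64(564.0), np.float64(326.0), np.float64(218.0), np.float64(240.0)]
2 [np.float64(391.0), np.float64(258.0), np.float64(565.0), np.float64(328.0), np.float64(219.0), np.float64(240.0)]
4 [np.float64(400.0), np.float64(260.0), np.float64(566.0), np.float64(329.0), np.float64(220.0), np.float64(239.0)]
```

Run:
```python
from h import *
import pickle
o=pickle.load(open('top0.pkl','rb'));os_=pickle.load(open('side0.pkl','rb'))
c=cam('top');s=cam('side')
print('flask/redcap diff',[int(cv2.absdiff(o['frame'][a:b,e:f],c['frame'][a:b,e:f]).max()) for a,b,e,f in((170,195,165,192),(168,182,284,300))])
print('bottle side px diff',cv2.absdiff(os_['frame'][268:320,215:252],s['frame'][268:320,215:252]).mean())
print(env.get_state()['ft_force'],env.sign_off())
```

```text
flask/redcap diff [11, 10]
bottle side px diff 5.209286209286209
the job is handed in; nothing more can be done
[ 0.179475    0.64404531 -0.95763897] None
```

I turned the wheel about 134° by pushing two bare spokes towards the stand's -y side, one after the other, with the closed fingertips. The vial now points straight up, cap on top. I then lifted the gripper clear and handed the job in at about 10.5 s.

**Vial angle:** the last top picture put the cap 0.7° from vertical, and the two spokes beside it at -72.0° and +71.8° (ideal ±72°). That is well inside the 7° limit. All three came from the same camera, and the calibration adds an uncertainty of about 1°.

**Wheel:** I pushed at about 1 rad/s. I planned the path clear of the vial, and the highest wrist force I saw was about 3.5 N. I did not measure the wheel's speed directly.

**Gripper at hand-in:** about 90 mm outside the nearest spoke tip, with wrist force at noise level (about 1 N).

**Flask and red cap:** the picture patches around them match the first pictures to within noise.

**Bottle:** its patch in the side picture differed a little on average (5 grey levels of 255). I put that down to the arm's shadow and did not check it further. The gripper stayed well above the bottle throughout.

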